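Tuck a test strip under the stage clip and hold it flat

ROBOT

A 6-joint arm with a two-finger parallel gripper is mounted at the origin on the work surface. World frame = base frame: x ahead of the robot, y to its left, z up, the work surface at z = 0. Lengths are in m, angles in rad, forces in N, time in s.
With the tool pointing down it reaches from about 0.35 to 0.975 m from the base axis. Payload 7.1 kg.
Tool frame: the origin (TCP) lies midway between the tips of the shut fingers; the grasp point (between the pads) lies 19 mm behind it; z points along the fingers, y is the line along which they close (so a half turn about z gives the same grasp; the last joint's range is limited). The gripper opens to 88 mm and grips with 3 to 60 N. Pads are 20 mm wide; open, the fingers measure 115 mm over their backs; the gripper's body (75 mm by 178 mm) begins 61 mm behind the grasp point.
Start: joints at [1.115, 0.423, 1.63, -0, 1.089, -0.019], TCP at [0.264, 0.566, 0.223] pointing down, gripper open.
Joint ranges: [-3, 3], [-0.9, 2.11], [0.09, 2.58], [-1.31, 4.45], [0.11, 2.69], [-2.54, 2.54]. Speed limits (rad/s): [2.39, 2.39, 3.01, 3.14, 3.14, 3.14].

INTERFACE

Orientations are given as a unit quaternion [w, x, y, z].
In Python, from station import move_pose, movel, movej, command_gripper, wait, inverse_kinematics, read_camera, camera_info, MotionError, job_done, get_time, get_joint_pos, get_qvel, get_effort, get_tcp_pos, get_ee_rot, get_ft_force, get_ft_torque, get_grip_width, get_finger_force gives the robot as it stands. Calls block until the motion is done:
- move_pose(position, orientation): joint-space move of the TCP to a pose.
- movel(position, frame=None, v=0.15, until_force=None): straight line of the TCP; frame=None keeps the orientation; v is the mean speed in m/s. With until_force (N) it stops when the force on the tool has changed by that much, and returns True; else False.
- movej(angles): joint-space move.
- command_gripper(opening): opening from 0.0 (shut) to 1.0 (fully open); the grip force is fixed at half the most; returns when the fingers have stopped.
- wait(seconds).
- inverse_kinematics(position, orientation): joint angles nearest the present ones, or None.
- read_camera(name): name is "scene" or "top" or "wrist"; returns the picture (384x512x3 uint8, red, green, blue); there is no depth.
- camera_info(name): a dict with "intrinsics" (3x3 intrinsics, pixels), "T" (4x4, takes a point from camera to world coordinates); the wrist camera has in their place "tool_from_camera" (4x4, takes a point from camera to tool coordinates, whose origin is the TCP and whose axes are the flange's). Camera axes: x right, y up, looking along -z (the intrinsics and any distortion apply to the point x, -y, -z); pixel columns grow to the right and rows downward; lengths in m; the calibration is good to about 2 mm. A picture is of the moment at which its call begins: read the wrist's pose just before it. camera_info takes no time and is no camera call.
A pose or a line that the arm cannot do raises MotionError and nothing moves.
- job_done(): hands the job in; it is judged then, once.
Readings, each from a call of its own:
- get_time(): time.
- get_joint_pos(): joint angles.
- get_qvel(): joint speeds.
- get_effort(): joint torques, N m.
- get_tcp_pos(): TCP position.
- get_ee_rot(): TCP orientation.
- get_ft_force(): force on the tool from outside, world axes, zero at the start.
- get_ft_torque(): the same for the moment, N m.
- get_grip_width(): opening from 0.0 (shut) to 1.0 (fully open).
- get_finger_force(): force on a finger pad.
Only numpy, scipy, OpenCV 4.12 (cv2) and the standard library are available. Lean on these libraries where they do the work, as an engineer would, in place of code of your own. Each camera call takes 0.05 s, during which the arm holds its last target. There are 200 camera calls.

TASK

Take the longer of the two metal test strips off the rack and tuck one end of it well under the hinged hold-down leaf on the XY stage, centred on the stage and in line with it, without lifting the leaf. Then press the strip's other end down, against the spring lift pin, until the strip lies flat on the stage, and finish while still holding it pressed there, so that I can tighten the clip. Leave everything else on the bench where it is.

Things in the scene. Friction and masses are not known exactly. Their poses are not given: they have to be found in the camera images.
- strip: the longer test strip: plain bare metal, 110 long (its x) x 36 wide (its y) x 4 mm thick, 90 to 160 g, both ends alike (either may go under the leaf). Origin at the centre of its underside, z up. It starts lying flat across the two rails of the rack
- short_strip: the other strip, only 72 mm long, also 36 wide and 4 mm thick; lies parallel on the same rack, 80 mm to one side or the other (centre to centre). Not wanted; leave it
- rack: fixed drying rack: white base plate 120 (x) x 190 (y) x 8 mm high, two aluminium rails along its y, 6 mm wide, centred at x = -26 and +26 mm, tops 22 mm above the bench. Strips lie across the rails, underside 14 mm above the base plate, so fingers can reach down between the rails on both sides of a strip. Origin at the centre of its underside
- stage: fixed XY micrometer stage, origin on the bench under its centre: square steel top plate 150 x 150 mm, its flat top face 60 mm above the origin. Its x is the line of the strip: hold-down leaf at the +x end, lift pin towards -x. Two micrometer heads stick out 158 mm from the centre to -x and -y, below the plate. A strap clamp, swung aside, stands near x = +46, y = +55 mm, 26 mm high
- seat (a point): point on the stage's top face at x = -8, y = 0 mm of the stage (axes as the stage), where the middle of the tucked strip's underside belongs once it is pressed flat: 23 mm of the strip is then under the flat of the leaf. 12 mm further to +x the strip's end would butt against the leaf's foot
- leaf_edge (a point): bottom of the bend of the hold-down leaf, at x = +24, y = 0 mm of the stage, 8.5 mm above the plate. The leaf, a steel flap 44 wide and 3 mm thick, runs level from here to its hinge at x = +58 mm, on a dark foot block 48 wide, 17 mm high (x = +59 to +75 mm). Towards -x of the bend a lip turned up at 35 degrees reaches to x = +15 mm, its lower edge there 15 mm above the plate
- leaf (a joint): hinge of the leaf, rad: 0 at rest on its stop, grows as the free end is lifted (0.1 rad is 3.4 mm at the bend). A light spring, about 1 to 2 N at the bend, holds it at 0
- pin_top (a point): top of the spring lift pin, a brass plunger 13 mm across at x = -45, y = 0 mm of the stage. At rest it stands 10 mm above the top face, so a tucked strip lies on it sloping down to the leaf (about 6 degrees), its low end on the plate; pressed to its stop it is flush with the top face and the strip lies flat
- lift_pin (a joint): travel of the lift pin, m: 0 up, 0.010 fully pressed, down at its stop. Its spring pushes up with 2.5 N at 0 and 5 N at 0.010, and lifts the strip again when let go
- test_block: round steel hardness test block, 64 mm across, 12 mm high, bystander; origin under its centre
- mount_a: black resin specimen mount, 32 mm across, 20 mm high, bystander
- mount_b: second black resin specimen mount, 32 mm across, 20 mm high, bystander
- wash_bottle: white bottle, 60 mm across, 150 mm high, bystander
- brush: hand brush 160 mm long, lying, bystander
- driver: screwdriver 150 mm long, lying, bystander
- dish: small glass dish, 90 mm across, 18 mm high, bystander
Things that resemble listed ones, but are neither listed nor needed, are in the scene too. Leave any black, blue or yellow look-alike of the strip alone.

How it is judged:
On the way, in this order (a step that is already met when the one before it is completed fails the run):
1. the long strip is lifted clear of the rack (z of strip in the frame of rack above 0.045 m), for 0.1 s.
2. one end of the long strip is tucked under the leaf, low on the stage, with the leaf down (x of strip in the frame of stage between -0.02 and 0.008 m and y of strip in the frame of stage between -0.009 and 0.009 m and angle between the x axis of strip and the x axis of stage, either way round below 0.12 rad and z of strip in the frame of stage below 0.07 m and value of joint leaf below 0.05 rad), for 0.2 s.
At the end, for the whole second after the job is handed in: Long strip flat on the stage (within 0.025 rad, 3 mm), 11 mm or more under the flat of the leaf, centred within 9 mm, in line within 0.12 rad; leaf down (under 0.03 rad), lift pin within 1.5 mm of its stop, fingers still pressing the strip with over 2 N (x of strip in the frame of stage between -0.02 and 0.008 m and y of strip in the frame of stage between -0.009 and 0.009 m and angle between the x axis of strip and the x axis of stage, either way round below 0.12 rad and z of strip in the frame of stage below 0.063 m and angle between the z axis of strip and the z axis of stage, either way round below 0.025 rad and value of joint lift_pin above 0.0085 m and value of joint leaf below 0.03 rad and contact force between the fingers and strip above 2 N and linear speed of strip below 0.02 m/s); the arm keeps its last pose, push and grip.
It fails at once if the leaf is lifted (0.1 rad, 3.4 mm at the bend) (value of joint leaf above 0.1 rad).
It fails at once if another thing on the bench is moved more than 15 mm (distance of any of short_strip, test_block, mount_a, mount_b, wash_bottle, brush, driver, dish from where it was at the start of the episode above 0.015 m).
It also fails if it takes over 45 s, if anything falls off the work surface, if the arm or the gripper's body presses on something with over 40 N, if the wrist force passes 120 N, or if a joint passes its speed limit or range.

## Working session

There is one attempt and no reset: what is moved stays moved. The work goes in short steps, each a Python script; the robot and the scene stay as the last script left them, time stands still between calls to the robot, and variables do not carry over. Pictures are saved under pics/ and viewed, at most 10 in all, crops included, and the job is handed in when it is done.

```bash
mkdir -p pics; ls
python3 - <<'E'
from station import *
import cv2,numpy as np
np.set_printoptions(precision=4,suppress=True)
for n in ("top","scene"):
    im=read_camera(n); cv2.imwrite(f"pics/{n}0.png",im[:,:,::-1]); i=camera_info(n); print(n,i)
print(camera_info("wrist"),get_ee_rot(),get_time())
a=cv2.imread("pics/top0.png");cv2.imwrite("pics/top0b.png",cv2.resize(a,(800,600),interpolation=cv2.INTER_CUBIC))
a=cv2.imread("pics/scene0.png");cv2.imwrite("pics/scene0b.png",cv2.resize(a,(800,600),interpolation=cv2.INTER_CUBIC))
E
```

```text
pics
top {'intrinsics': array([[392.7121,   0.    , 264.7784],
       [  0.    , 392.7121, 187.402 ],
       [  0.    ,   0.    ,   1.    ]]), 'T': array([[ 0.0284,  0.9823, -0.185 ,  0.3332],
       [-0.9996,  0.0289,  0.0003, -0.0125],
       [ 0.0057,  0.1849,  0.9827,  1.0706],
       [ 0.    ,  0.    ,  0.    ,  1.    ]])}
scene {'intrinsics': array([[365.9532,   0.    , 256.4808],
       [  0.    , 365.9532, 190.4556],
       [  0.    ,   0.    ,   1.    ]]), 'T': array([[-0.9059, -0.275 ,  0.3221,  0.8498],
       [ 0.4234, -0.6085,  0.6711,  0.7021],
       [ 0.0114,  0.7443,  0.6677,  0.7806],
       [ 0.    ,  0.    ,  0.    ,  1.    ]])}
{'intrinsics': array([[309.5111,   0.    , 255.2198],
       [  0.    , 309.5111, 192.2692],
       [  0.    ,   0.    ,   1.    ]]), 'tool_from_camera': array([[ 0.0008,  0.9692,  0.2462,  0.0677],
       [ 1.    , -0.0005, -0.0013,  0.0008],
       [-0.0011,  0.2462, -0.9692, -0.1628],
       [ 0.    ,  0.    ,  0.    ,  1.    ]])} [-0.0001  0.2167  0.9762 -0.0007] 0.1
```

View pics/top0b.png

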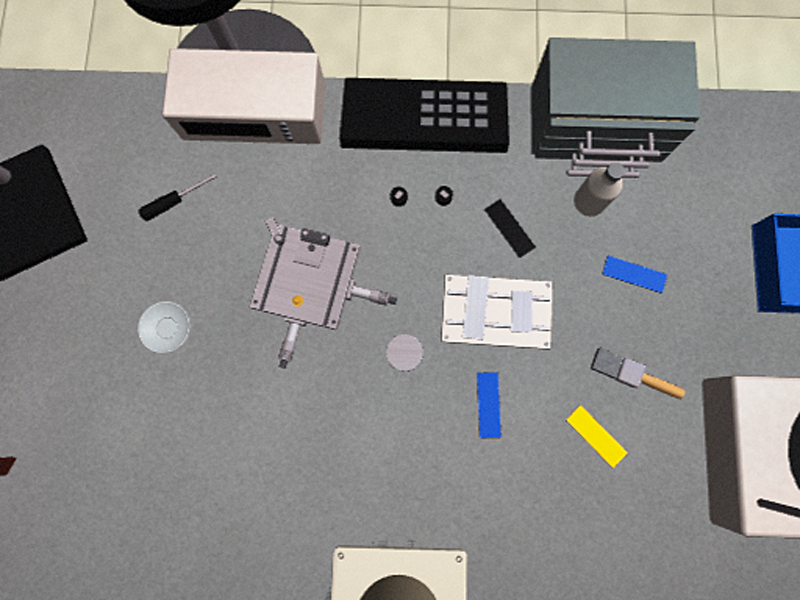

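View pics/scene0b.png

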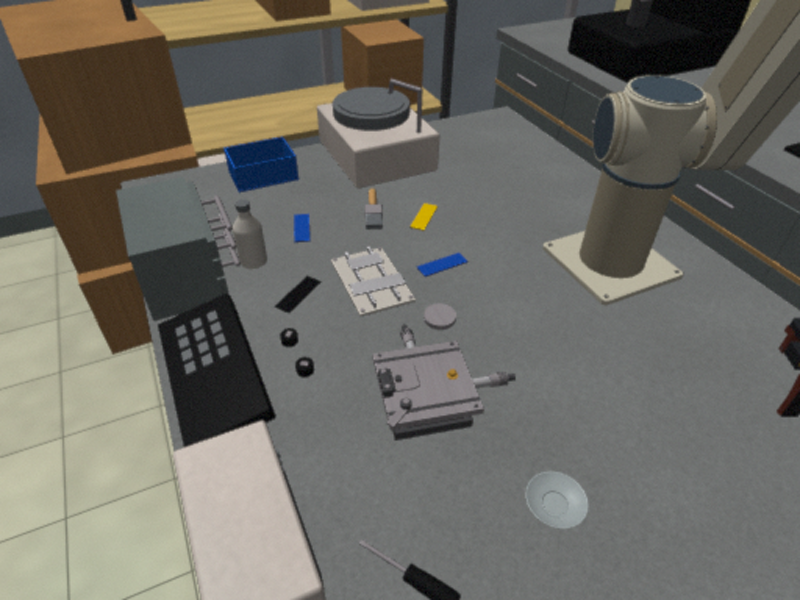

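The top view (800x600) shows the rack at (497,312). Two bare-metal strips lie on it: (476,307), about 62 px long, and (522,311), about 42 px. The blue, yellow and black bars lie on the bench. The stage is at (305,278), with the pin at (297,300) and the leaf at (310,250), towards +x. The longer metal strip is the left one. I'll measure both areas with the wrist camera, which also gives the confirming crop.

```bash
cat > h.py <<'E'
from station import *
import cv2,numpy as np
from scipy.spatial.transform import Rotation as R
np.set_printoptions(precision=4,suppress=True)
def quat(a,pitch=0):
    """tool z down, tool x at world yaw a; pitch>0 tilts the held strip's +(−toolx) end down"""
    m=np.array([[np.cos(a),np.sin(a),0],[np.sin(a),-np.cos(a),0],[0,0,-1]])
    m=R.from_rotvec(-pitch*m[:,1]).as_matrix()@m
    return R.from_matrix(m).as_quat(scalar_first=True)
def ray(px,K,T,z):
    px=np.atleast_2d(px).astype(float)
    d=np.c_[(px[:,0]-K[0,2])/K[0,0],-(px[:,1]-K[1,2])/K[1,1],-np.ones(len(px))]@T[:3,:3].T
    return T[:3,3]+d*((z-T[2,3])/d[:,2])[:,None]
def cam(n):
    i=camera_info(n)
    if n!="wrist": return i["intrinsics"],i["T"]
    T=np.eye(4);T[:3,:3]=R.from_quat(get_ee_rot(),scalar_first=True).as_matrix();T[:3,3]=get_tcp_pos()
    return i["intrinsics"],T@i["tool_from_camera"]
E
python3 - <<'E'
from h import *
K,T=cam("top")
P=np.array([[476,307],[522,311],[497,312]])/1.5625; S=np.array([[305,278],[297,300],[310,250]])/1.5625
r=ray(P,K,T,.024); s=ray(S,K,T,.062); print(r,s)
for n,p in (("stage",s[0]),("rack",r[0])):
    a=np.pi+(np.arctan2(*(s[2]-s[1])[1::-1]) if n=="stage" else 0)
    move_pose([p[0],p[1],.24],quat(a)); wait(.3)
    K,T=cam("wrist"); im=read_camera("wrist"); cv2.imwrite(f"pics/w_{n}.png",im[:,:,::-1]); np.savez(f"w_{n}.npz",K=K,T=T)
    cv2.imwrite(f"pics/w_{n}b.png",cv2.resize(im[:,:,::-1],(800,600),interpolation=cv2.INTER_CUBIC)); print(n,a,get_joint_pos(),get_time())
E
```

```text
[[ 0.5085 -0.1212  0.024 ]
 [ 0.5038 -0.2008  0.024 ]
 [ 0.5008 -0.1576  0.024 ]] [[0.5431 0.1702 0.062 ]
 [0.5052 0.1813 0.062 ]
 [0.5917 0.1647 0.062 ]]
stage 2.952817505356193 [ 0.2836  0.3216  1.7403  0.      1.0797 -1.0991] 2.2167
rack 3.141592653589793 [-0.2556  0.2519  1.8387  0.      1.051  -1.8274] 3.6917
```

View pics/w_stageb.png

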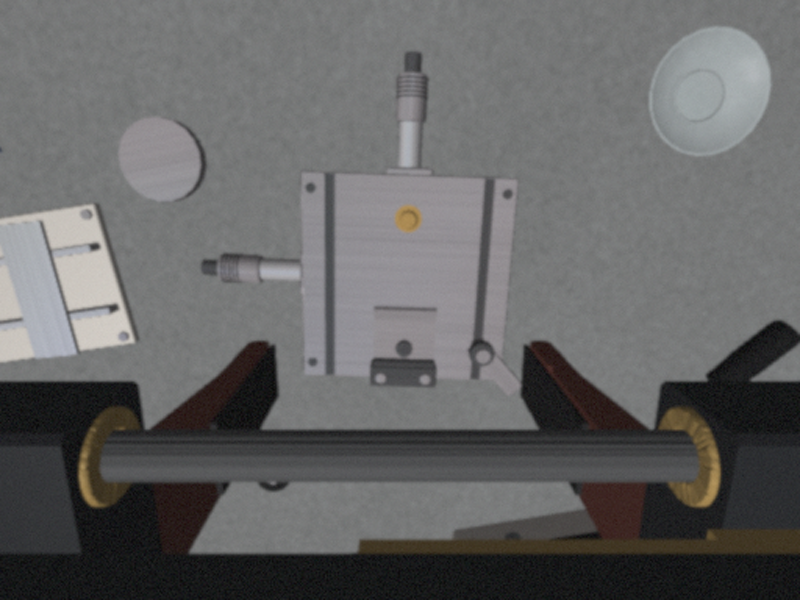

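View pics/w_rackb.png

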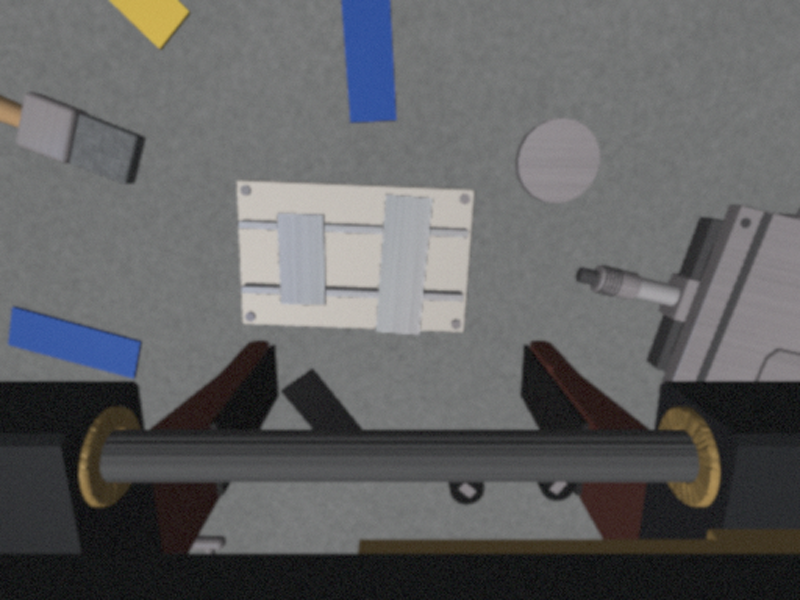

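The wrist view of the rack is the confirming crop. The candidates are the bare-metal strips at (302,258), about 92 px long, and (404,264), about 137 px. The second is the 110 mm strip, since it reaches the full plate length; the coloured bars are not wanted. In the stage view the plate corners are near (302,172), (517,180), (506,380) and (304,376), and the pin is at (407,219).

Run:
```python
from h import *
im=cv2.imread("pics/w_rack.png").astype(int); d=np.load("w_rack.npz")
m=((im[:,:,0]-im[:,:,2])>8)&(im.sum(2)>330); m=cv2.morphologyEx(m.astype(np.uint8),cv2.MORPH_OPEN,np.ones((7,7)))
for c in cv2.findContours(m,0,2)[0]:
    if cv2.contourArea(c)<500: continue
    w=ray(c[:,0]+0.,d["K"],d["T"],.026)[:,:2]; r=cv2.minAreaRect((w*1000).astype(np.float32)); print("strip",r,cv2.boxPoints(r).round(1).tolist())
cor=np.array([[386,194],[432,197],[421,333],[376,331]])/1.5625; w=ray(cor,d["K"],d["T"],.026); print(w.mean(0),w)
im=cv2.imread("pics/w_stage.png"); d=np.load("w_stage.npz"); h=cv2.cvtColor(im,cv2.COLOR_BGR2HSV)
m=(h[:,:,0]>10)&(h[:,:,0]<30)&(h[:,:,1]>120); m[230:]=0; ys,xs=np.nonzero(m)
pin=ray([xs.mean(),ys.mean()],d["K"],d["T"],.069)[0]; print("pin",pin,len(xs))
w=ray(np.array([[302,172],[517,180],[506,380],[304,376]])/1.5625,d["K"],d["T"],.06)[:,:2]; c=w.mean(0)
e=[np.degrees(np.arctan2(*v[::-1])) for v in (w[3]-w[0],w[2]-w[1],(w[0]-w[1])@np.array([[0,1],[-1,0]]),(w[3]-w[2])@np.array([[0,1],[-1,0]]))]
print("stage",c,w,e,[np.linalg.norm(w[i]-w[i-1]) for i in range(4)],"pin->c",np.linalg.norm(c-pin[:2]),np.degrees(np.arctan2(*(c-pin[:2])[::-1])))
print("leaf lip", ray(np.array([[405,308]])/1.5625,d["K"],d["T"],.077))
# same pin from top camera
K,T=cam("top"); t=cv2.imread("pics/top0.png"); h=cv2.cvtColor(t,cv2.COLOR_BGR2HSV); m=(h[:,:,0]>10)&(h[:,:,0]<30)&(h[:,:,1]>120); m[:150]=0;m[220:]=0;m[:,250:]=0;ys,xs=np.nonzero(m); print("pin top",ray([xs.mean(),ys.mean()],K,T,.069),len(xs))
```

```text
strip ((504.4548034667969, -197.16734313964844), (32.73463439941406, 69.18539428710938), 87.82781219482422) [[469.29998779296875, -212.1999969482422], [538.4000244140625, -214.8000030517578], [539.5999755859375, -182.10000610351562], [470.5, -179.5]]
[ 0.5095 -0.1152  0.026 ] [[ 0.4538 -0.1289  0.026 ]
 [ 0.456  -0.0938  0.026 ]
 [ 0.5648 -0.1007  0.026 ]
 [ 0.5632 -0.1375  0.026 ]]
pin [0.5085 0.1844 0.069 ] 177
stage [0.5503 0.177 ] [[0.461  0.1202]
 [0.4937 0.2642]
 [0.6393 0.2372]
 [0.6074 0.0865]] [np.float64(-12.964480336861799), np.float64(-10.519072559964565), np.float64(-12.785516655775861), np.float64(-11.967195984721231)] [np.float64(0.15021556490924362), np.float64(0.14768051429919385), np.float64(0.14813096205835619), np.float64(0.15402349716184274)] pin->c 0.04252858228918057 -10.029958733301136
leaf lip [[0.5644 0.1725 0.077 ]]
pin top [[0.5132 0.2633 0.069 ]] 48
```

```bash
sed -i 's/-pitch\*m/pitch*m/' h.py
cat >> h.py <<'E'
YAW=np.radians(-12.1); C=np.array([.5512,.1762,.06]); A=np.pi+YAW
MS=R.from_euler("z",YAW).as_matrix()
def st(x,y,z): return C+MS@np.array([x,y,z])          # stage point -> world
PITCH=.11
def tcp_for(x,y,z,p=PITCH,off=(-.006,0,-.004)):        # TCP for strip origin at stage x,y,z
    return st(x,y,z)+MS@R.from_euler("y",p).as_matrix()@np.array(off)
def snap(name):
    K,T=cam("wrist"); im=read_camera("wrist"); np.savez(name+".npz",K=K,T=T)
    cv2.imwrite(f"pics/{name}.png",cv2.resize(im[:,:,::-1],(800,600),interpolation=cv2.INTER_CUBIC))
E
python3 - <<'E'
from h import *
y=np.radians(-3.5); u=np.array([np.cos(y),np.sin(y),0]); g=np.array([.5095,-.1152,.018])-.006*u; q=quat(np.pi+y)
command_gripper(.68)
move_pose(g+[0,0,.06],q); print(movel(g,v=.08,until_force=8),get_tcp_pos(),g)
command_gripper(0); print("w",get_grip_width()*88,get_finger_force())
movel(g+[0,0,.13],v=.15); wait(.2)
print("lift",get_grip_width()*88,get_ft_force())
d=np.array([-.008,0,.0068])+.06*np.array([-np.cos(PITCH),0,np.sin(PITCH)])
move_pose(tcp_for(*d)+[0,0,.05],quat(A,PITCH)); wait(.3)
print(get_tcp_pos(),get_time(),get_joint_pos()); snap("pre")
E
```

```text
False [ 0.5038 -0.1149  0.0182] [ 0.5035 -0.1148  0.018 ]
w 35.928118015127254 29.95783567428589
lift 35.21903652685516 [-0.4626 -0.3605 -1.2879]
[0.4791 0.191  0.1202] 9.1167 [ 0.3226  0.4533  1.8789  0.0712  0.9051 -1.0824]
```

View pics/pre.png

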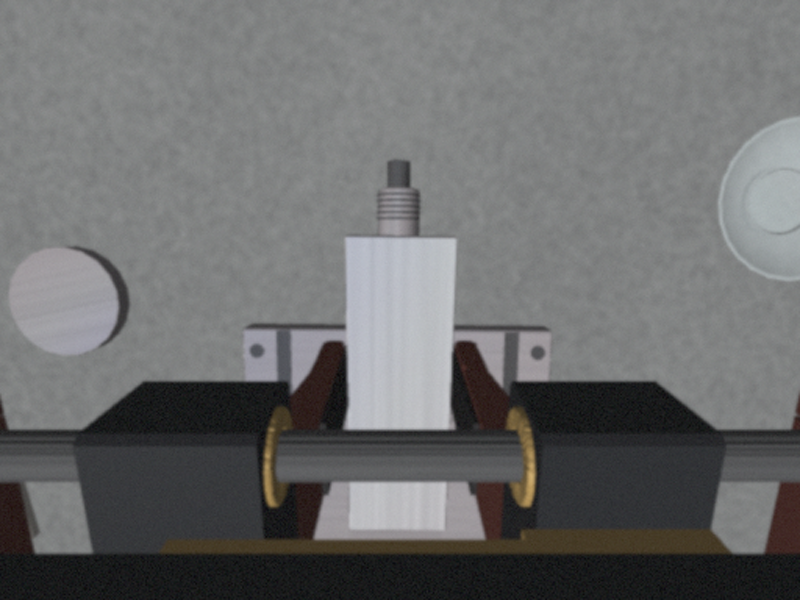

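The strip is gripped square, with its centreline at column 401. The plate centre is at about column 398, and the plate edge (row 327) is level with the strip end (row 237), so it is in line. Next I check the slip along the strip, then insert it.

Run:
```python
from h import *
f=np.load("pre.npz"); ax=np.array([-np.cos(PITCH),0,np.sin(PITCH)])
d=np.array([-.008,0,.0068])+.06*ax
e=st(*d)+[0,0,.05]+MS@R.from_euler("y",PITCH).as_matrix()@np.array([-.055,0,.004])
S=lambda w:(w-C)@MS
m=S(ray(np.array([[400.5,237]])/1.5625,f["K"],f["T"],e[2])); print("rear edge meas/exp",m,S(e))
pl=S(ray(np.array([[246,327],[550,328],[257,351],[538,353]])/1.5625,f["K"],f["T"],.06)); print("plate corners/screws",pl)
dx=float(np.clip((m-S(e))[0,0],-.006,.006)); print("dx",dx)
off=(-.006-dx,0,-.004)
q=quat(A,PITCH); b=np.array([-.008,0,.0068])
print(movel(tcp_for(*d,off=off),q,v=.08,until_force=5))
for s in (.04,.02,.0):
    r=movel(tcp_for(*(b+s*ax),off=off),q,v=.05,until_force=5); print(s,r,get_ft_force(),S(get_tcp_pos()))
    if r: break
print(get_time())
im=read_camera("scene")[190:290,215:335,::-1]; cv2.imwrite("pics/ins.png",cv2.resize(im,(720,600),interpolation=cv2.INTER_CUBIC))
```

```text
rear edge meas/exp [[-0.1215  0.0011  0.0734]] [-0.1219  0.      0.0734]
plate corners/screws [[-0.0779 -0.0731  0.    ]
 [-0.0773  0.0736  0.    ]
 [-0.066  -0.0683  0.    ]
 [-0.0649  0.0683  0.    ]]
dx 0.00034011339760159354
False
0.04 False [ 0.3344  0.1677 -0.4591] [-0.0544 -0.0002  0.0078]
0.02 False [ 0.0927 -0.982  -1.5502] [-0.0346 -0.0001  0.0056]
0.0 False [-0.3181  0.5026 -1.6873] [-0.0147 -0.0001  0.0034]
11.5917
```

View pics/ins.png

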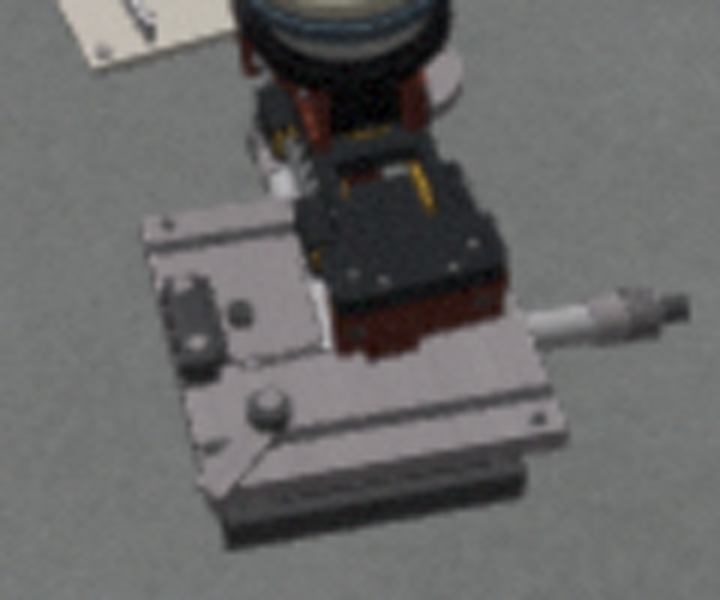

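The scene crop shows the strip's white edge at (320,310) running under the leaf lip, with the leaf level and no contact forces. I'll release it, back off and look.

Run:
```python
from h import *
command_gripper(.6)
p=get_tcp_pos(); t=R.from_quat(get_ee_rot(),scalar_first=True).as_matrix()[:,2]
movel(p-.06*t,v=.1); move_pose(st(-.02,0,.15),quat(A)); wait(.2); snap("rel"); print(get_time())
```

```text
13.575
```

View pics/rel.png

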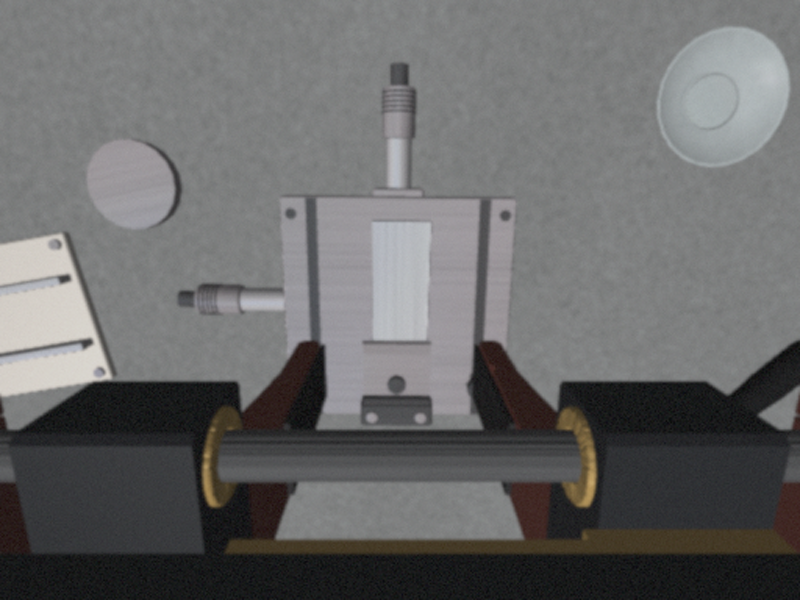

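The strip (columns 372–431, rear end at row 220) runs under the leaf (363–431). It is in line, about 2 mm off centre, and the leaf is down. Next I press the rear end over the pin with the fingers shut.

Run:
```python
from h import *
f=np.load("rel.npz"); S=lambda w:(w-C)@MS
e=S(ray(np.array([[402,221]])/1.5625,f["K"],f["T"],.0765))[0]; pl=S(ray(np.array([[398,197]])/1.5625,f["K"],f["T"],.06))[0]
print("rear end",e,"plate edge",pl)
x=e[0]+.015; y=0.001
command_gripper(0); q=quat(A)
move_pose(st(x,y,.04),q); wait(.2); print("f0",get_ft_force())
r=movel(st(x,y,.0015),q,v=.02,until_force=16); wait(.4)
print(r,x,get_tcp_pos(),get_ft_force(),get_time())
snap("press")
im=read_camera("scene")[190:290,215:335,::-1]; cv2.imwrite("pics/press2.png",cv2.resize(im,(720,600),interpolation=cv2.INTER_CUBIC))
```

```text
rear end [-0.063   0.0025  0.0165] plate edge [-0.0765  0.      0.    ]
f0 [0.0729 0.0051 0.2411]
True -0.04795417525878043 [0.5041 0.1873 0.0644] [ 0.1462 -0.7173  6.7607] 17.225
```

View pics/press.png

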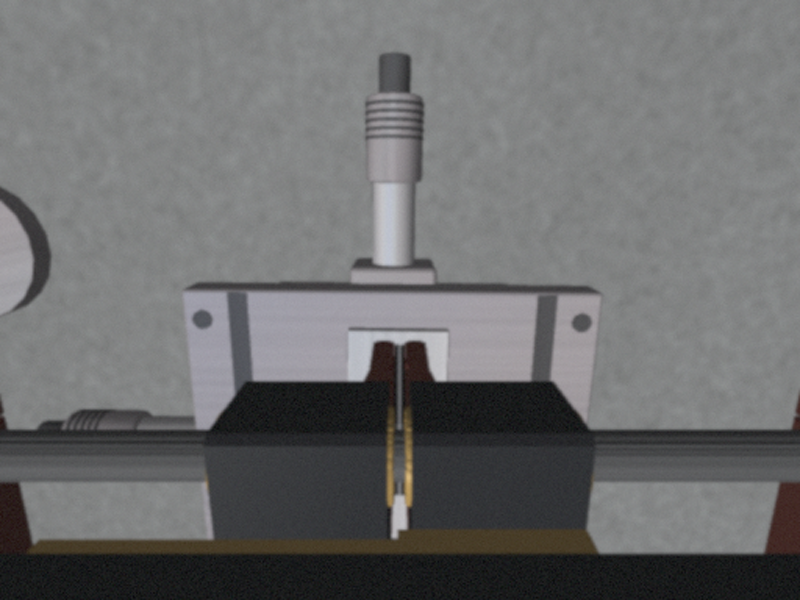

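View pics/press2.png

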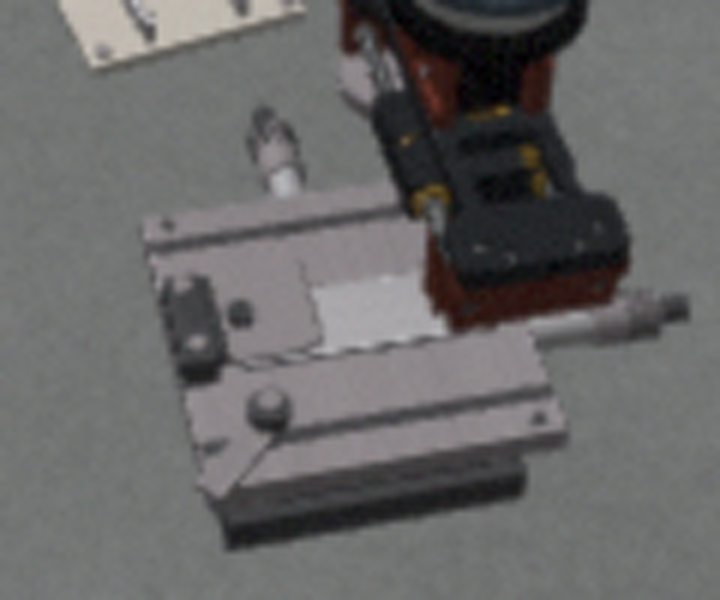

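The strip lies nearly flat: TCP z is 64.4 mm against 64 mm expected, and the push is 6.8 N, just above the pin spring. The leaf is level and the strip centred (348–448, plate 185–600). I'll add a firmer push, check it and hand in.

Run:
```python
from h import *
f=np.load("press.npz"); S=lambda w:(w-C)@MS
print("end",S(ray(np.array([[398,329]])/1.5625,f["K"],f["T"],.064)),"edge",S(ray(np.array([[393,290]])/1.5625,f["K"],f["T"],.06)))
q=quat(A); s=S(get_tcp_pos()); z=s[2]
for k in range(12):
    if get_ft_force()[2]>14: break
    z-=.0004; movel(st(s[0],s[1],z),q,v=.01); wait(.25); print(round(z,4),get_tcp_pos()[2],get_ft_force()[2])
wait(.5); F=get_ft_force(); print(F,get_tcp_pos()[2],get_time())
if 9<F[2]<30 and get_tcp_pos()[2]<.0648: print(job_done())
```

```text
end [[-0.0639  0.0018  0.004 ]] edge [[-0.0771  0.      0.    ]]
0.004 0.06434292581177393 6.582124227405878
0.0036 0.06431855876829017 11.488714837889631
0.0032 0.06426650190274985 14.609751419988337
[-4.5405 -0.5201 15.1478] 0.06429658976283671 19.325
the job is handed in; nothing more can be done
None
```

I handed the job in at 19.3 s, before any verdict came back: the long strip is tucked under the leaf, about 2 mm off centre and in line. The fingers are holding its other end flat over the lift pin with about 15 N, the leaf looked level in the last picture before the final push, and nothing else was touched.

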